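# Load a vial into the sprung drawer of a bench reader

### The job

Press the catch button on top of the small bench reader, gently, just until the sprung drawer is let go, and keep the hand out of its way so that it springs right out by itself. Stand the small sample vial upright, fully down in the round socket of the drawer, then push the drawer gently home until it latches shut and stays shut. Do not shift the other loose things.

Things in the scene. Friction and masses are not known exactly. Their poses are not given: they have to be found in the camera images.
- reader: white bench reader, a fixed box 120 (x, depth) x 94 (y, width) x 74 mm high; origin at the centre of its underside on the worktop. Its own -x side is the front, where the drawer is; own z is up.
- catch_collar (a point): point on the reader at the centre of the black collar ring (37 mm across) on its top, level with the ring's upper rim, 78 mm above the worktop. In the ring stands the round black cap of the catch button, 22 mm across, flat on top and pressed straight down. The cap sits on a screw stem and its height differs every time: its top is somewhere from 7 to 19 mm above this point, so the touch must be felt.
- catch (a joint): how far the catch button is pressed, m: 0 at rest, 0.005 hard against its stop; pushing it takes about 3 N at first, 5 to 6 N near the end. The drawer is let go after about 2.5 to 3.5 mm. It springs back when released. Over 12 N on it would damage it.
- drawer (a joint): how far the drawer is out, m: 0 latched shut, 0.075 fully out. A spring drives it out (4 N when shut, 1 N when out), towards the reader's own -x. To shut it, it must be pushed in to about -0.001 (hard stop at -0.003), past the spring bolt of the catch (met at about 0.016, up to 12 N in all to get over it, then 5 to 7 N), and then rests latched at about 0. Over 20 N on it would damage it.
- drawer_front (a point): centre of the drawer's flat white front panel, on its outer face (8 mm thick, 90 wide, 58 mm high, its upper edge 29 mm above this point); moves with the drawer. The reader's own -x is the outward direction.
- drawer_socket (a point): centre of the floor of the drawer's round socket, 14 mm above the worktop; the bore is 28 mm across and 20 mm deep with a wide chamfered mouth, in a grey block 46 x 46 mm (upper face 34 mm above the worktop); 30 mm behind the inner face of the front panel; reachable from above only when the drawer is out. The tray's side walls are lower than the block. Moves with the drawer.
- sample_vial: the small sample vial, white with a ribbed white screw cap, 22 mm across, 45 mm high (cap: top 13 mm, 20 mm across), 21 g, standing loose on the worktop; origin at the centre of its underside, own z up.
- probe: bystander: a clear stepped test cylinder, 25 mm across and 48 mm high with a thin stub on top, standing loose; origin at the centre of its underside. It and the brass weight may have changed places.
- lab_timer: bystander: flat square timer 62 x 62 x 18 mm, loose; origin at the centre of its underside
- amber: bystander: bottle 46 mm across, 104 mm high, loose; origin at the centre of its underside
- big_beaker: bystander: glass beaker 72 mm across, 94 mm high, loose; origin at the centre of its underside
- brass_weight: bystander: brass balance weight 30 mm across, 46 mm high, loose; origin at the centre of its underside
Mind the look-alikes: they are no part of the job. Leave any orange look-alike of the sample_vial alone.

How it is judged (in metres and radians):
On the way, in this order (a step that is already met when the one before it is completed fails the run):
1. the drawer has sprung right out (value of joint drawer above 0.07 m), for 0.2 s.
2. the vial stands upright and fully down in the socket of the open drawer (value of joint drawer above 0.05 m and horizontal distance between sample_vial and drawer_socket below 0.006 m and z of sample_vial in the frame of drawer_socket below 0.004 m and angle between sample_vial's own z axis and vertical below 0.2 rad), for 0.2 s.
At the end, for the whole second after the job is handed in: The drawer is latched shut and stays so untouched (within 2 mm of shut), the catch button has sprung back up (within 1.5 mm), and the vial stands at rest in the drawer's socket: within 6 mm of its centre, within 4 mm of its floor, within 0.2 rad of upright (value of joint drawer below 0.002 m and value of joint catch below 0.0015 m and horizontal distance between sample_vial and drawer_socket below 0.006 m and z of sample_vial in the frame of drawer_socket below 0.004 m and angle between sample_vial's own z axis and vertical below 0.2 rad and linear speed of sample_vial below 0.02 m/s).
It fails at once if the catch button is pressed with more than 12 N (by the robot or the vial) (contact force between any of the fingers, the arm, sample_vial and catch above 12 N).
It fails at once if the drawer is pushed or loaded with more than 20 N (by the robot or the vial) (contact force between any of the fingers, the arm, sample_vial and drawer above 20 N).
It fails at once if the robot touches the drawer (over 1 N) while it springs out, before the vial is in (velocity of joint drawer above 0.05 m/s and value of joint drawer above 0.006 m and distance between sample_vial and drawer_socket above 0.03 m and contact force between any of the arm, the fingers and drawer above 1 N).
It fails at once if another loose thing is shifted by more than 3 cm (distance of any of probe, lab_timer, amber, big_beaker, brass_weight from where it was at the start of the episode above 0.03 m).
It also fails if it takes over 67 s, if anything falls off the work surface, if the arm or the gripper's body presses on something with over 40 N, if the wrist force passes 120 N, or if a joint passes its speed limit or range.

### The arm

A 6-joint arm with a two-finger parallel gripper is mounted at the origin on a cart in front of the work surface, level with it; the furniture and walls round the work are solid. World frame = base frame: x ahead of the robot, y to its left, z up, the work surface at z = 0. Lengths are in mm, angles in rad, forces in N, time in s.
With the tool pointing down it reaches from about 275 to 825 mm from the base axis. Payload 5.2 kg.
Tool frame: the origin (TCP) lies at the very end of the fingers, on their centre line; the grasp point (between the pads) lies 19 mm behind it; x points along the fingers, y is the direction in which the jaws open and shut, and the axes are right-handed (so a half turn about x gives the same grasp; the last joint's range is limited). The gripper opens to 93 mm and grips with 3 to 60 N. Pads are 15 mm wide; open, the fingers measure 128 mm over their backs; the gripper's body (75 mm by 188 mm) begins 65 mm behind the grasp point.
Start: joints at [-1.396, 0.259, 1.535, -0, 1.348, -0.203], TCP at [202.903, -511.21, 218.653] pointing down, gripper open.
Joint ranges: [-3.14, 3.14], [-0.91, 2.08], [0.19, 2.58], [-1.22, 4.36], [0.22, 2.71], [-3.12, 3.12]. Speed limits (rad/s): [2.57, 2.57, 3.14, 3.14, 3.14, 3.14].

### API

Orientations are given as a unit quaternion [x, y, z, w].
In Python, from rig import bot, read_camera, get_calibration gives the robot as it stands.
- The arm moves only by the tool play_rows, never from a script. Its argument "rows" is a list of rows, each a list of 6 numbers: the shift along the world's x, y, z each as a share of 0.5 m, from -1 to 1, then the turn, a rotation vector about the world's x, y, z each as a share of 360 degrees, from -1 to 1. A call has 1 to 12 rows; each row is the pose to reach, as a shift and turn from the pose commanded when the call began, turning the shorter way round; what a row does not reach only later rows make up. A row lasts 1/12 s, in which the tool goes at most 41.7 mm and 7.16 degrees, less where a joint would pass 70% of its speed; a pose out of reach is approached as far as the arm can. A call with a number of a shift or a turn outside -1 to 1 is refused whole. A call with a gripper value outside its range is refused whole. "claw" is the gripper command: -1 is shut, 1 is fully open, values between are in proportion, set as the call begins (left out, the last holds). The fingers move at their own pace and stop on an object; "newtons" is the grip in N (left out, the last holds). Time passes only in rows, so rows that repeat a pose let the fingers close. It gives the time, the measured TCP pose, the force and the opening at its end, in the units of the state.
- bot.get_obs(): the state, without advancing time (a new reading comes with each control period).
- read_camera(name): name is "side" or "top" or "wrist"; returns (picture, depth): 384x512x3 uint8, red, green, blue; 384x512 float32, mm along the optical axis (not along the pixel's ray), 0 where there is no reading.
- get_calibration(name): a dict with "fx", "fy", "cx", "cy" (pixels), "extrinsics" (4x4, takes a point from camera to world coordinates); the wrist camera has in their place "T_tool_cam" (4x4, takes a point from camera to tool coordinates, whose origin is the TCP and whose axes are the tool frame's). Camera axes: x right, y up, looking along -z (the intrinsics and any distortion apply to the point x, -y, -z); pixel columns grow to the right and rows downward; lengths in mm; the calibration is good to about 2 mm. A picture is of the moment at which its call begins: read the wrist's pose just before it. get_calibration takes no time and is no camera call.
- bot.sign_off(): hands the job in, once; it reports no verdict.
The state is a dict: "clock": time; "q": joint angles; "joint_velocities": joint speeds; "effort": joint torques, N m; "eef_pos": TCP position; "tcp_rot": TCP orientation; "force": force on the tool from outside, world axes, zero at the start; "moment": the same for the moment, N m; "finger_gap": opening from 0.0 (shut) to 1.0 (fully open).
Only numpy, scipy, OpenCV 4.12 (cv2) and the standard library are available. Lean on these libraries where they do the work, as an engineer would, in place of code of your own. Each camera call takes 0.05 s, during which the arm holds its last target.

## Working session

There is one attempt and no reset: what is moved stays moved. The work goes in short steps, Python scripts to look and compute and a tool call to move; the robot and the scene stay as the last step left them, time stands still between calls to the robot, and variables do not carry over. Pictures are saved under pics/ and viewed, and the job is handed in when it is done.

Besides the shell and the picture viewer there is one more tool, called after "Call:" as name(argument=value, ...), one argument or row to a line, values as JSON. play_rows: Moves the arm, as the interface text tells. Its arguments: {"type":"object","properties":{"rows":{"type":"array","items":{"type":"array","items":{"type":"number"}}},"claw":{"type":"number"},"newtons":{"type":"number"}},"required":["rows"]}

```bash
ls; mkdir -p pics
cat > h.py <<'E'
import numpy as np, cv2
from rig import bot, read_camera, get_calibration
np.set_printoptions(precision=2,suppress=True)
def cloud(name,depth,T=None):
    c=get_calibration(name); h,w=depth.shape
    u,v=np.meshgrid(np.arange(w),np.arange(h))
    d=depth
    P=np.stack([(u-c['cx'])/c['fx']*d,-(v-c['cy'])/c['fy']*d,-d,np.ones_like(d)],-1)
    M=np.array(c['extrinsics']) if T is None else T@np.array(c['T_tool_cam'])
    return (P@M.T)[...,:3]
def toolT():
    from scipy.spatial.transform import Rotation as R
    o=bot.get_obs(); T=np.eye(4); T[:3,:3]=R.from_quat(o['tcp_rot']).as_matrix(); T[:3,3]=o['eef_pos']; return T
E
python3 - <<'E'
from h import *
o=bot.get_obs(); print(o)
for n in ['top','side']:
    p,d=read_camera(n); np.savez(f'{n}0.npz',p=p,d=d); cv2.imwrite(f'pics/{n}0.png',p[...,::-1]); print({k:(np.array(v) if k!='x' else v) for k,v in get_calibration(n).items()})
E
```

```text
pics
{'clock': 0.0, 'q': array([-1.4 ,  0.26,  1.54, -0.  ,  1.35, -0.2 ]), 'joint_velocities': array([ 0.,  0., -0., -0., -0., -0.]), 'effort': array([  0.  , -43.73, -28.4 ,   0.07,   0.04,  -0.  ]), 'eef_pos': array([ 202.79, -510.67,  217.85]), 'tcp_rot': array([ 0.69,  0.13, -0.69,  0.13]), 'force': array([ 0.84, -0.25, -0.48]), 'moment': array([ 0.02, -0.03,  0.05]), 'finger_gap': 0.997320462172836}
{'fx': array(413.06), 'fy': array(413.06), 'cx': array(249.83), 'cy': array(200.41), 'extrinsics': array([[   0.02,    1.  ,   -0.05,  484.58],
       [  -1.  ,    0.02,   -0.  , -234.87],
       [  -0.  ,    0.05,    1.  , 1424.03],
       [   0.  ,    0.  ,    0.  ,    1.  ]])}
{'fx': array(469.19), 'fy': array(469.19), 'cx': array(256.22), 'cy': array(193.51), 'extrinsics': array([[  -0.07,    0.44,   -0.9 , -578.28],
       [  -1.  ,   -0.03,    0.06, -179.48],
       [  -0.  ,    0.9 ,    0.44,  642.57],
       [   0.  ,    0.  ,    0.  ,    1.  ]])}
```

View pics/top0.png

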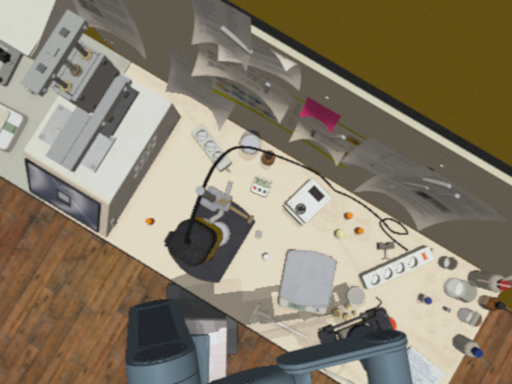

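View pics/side0.png

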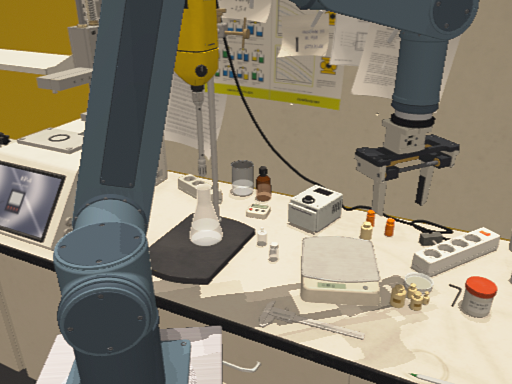

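Run:
```python
from h import *
a=np.load('top0.npz');p=a['p'];X=cloud('top',a['d'])
cv2.imwrite('pics/topcrop.png',cv2.resize(p[150:290,230:390,::-1],None,fx=5,fy=5,interpolation=cv2.INTER_CUBIC)[:600,:800])
for (u,v) in [(266,256),(258,234),(340,233),(307,200),(300,205),(349,215),(359,230),(260,186)]:
    print(u,v,X[v,u])
a=np.load('side0.npz');p=a['p'];X=cloud('side',a['d'])
cv2.imwrite('pics/sidecrop.png',cv2.resize(p[150:290,230:430,::-1],None,fx=4,fy=4,interpolation=cv2.INTER_CUBIC))
for (u,v) in [(262,232),(273,247),(366,228),(307,195)]:
    print(u,v,X[v,u])
```

```text
266 256 [ 371.43 -289.38   44.28]
258 234 [ 443.86 -261.56   46.06]
340 233 [ 452.08 -533.81   47.87]
307 200 [ 558.43 -419.38   74.69]
300 205 [ 541.85 -397.22   70.24]
349 215 [ 512.33 -562.83   50.14]
359 230 [ 463.09 -597.7    44.67]
260 186 [ 606.43 -266.16   19.47]
262 232 [ 435.13 -266.76   38.6 ]
273 247 [ 359.67 -286.53   41.18]
366 228 [ 437.64 -533.73   36.68]
307 195 [ 540.59 -396.92   85.47]
```

View pics/topcrop.png

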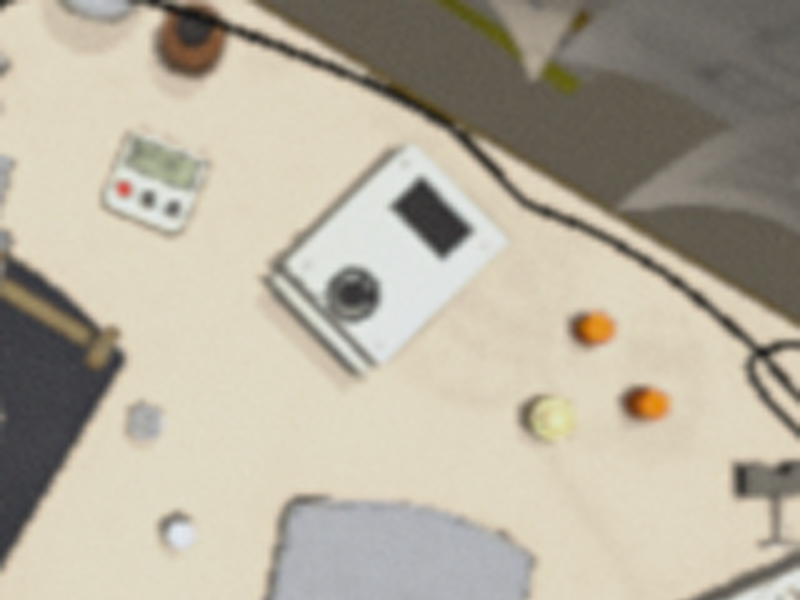

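View pics/sidecrop.png

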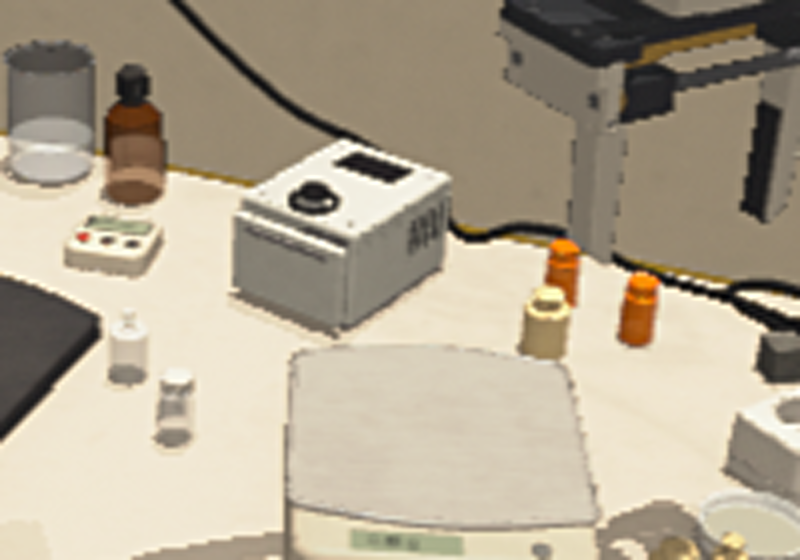

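Run:
```python
from h import *
for n,z0 in(('top',74),('side',74)):
    a=np.load(n+'0.npz');p=a['p'];X=cloud(n,a['d'])
    m=(X[...,2]>67)&(X[...,2]<82)&(abs(X[...,0]-560)<110)&(abs(X[...,1]+420)<110)&(p.astype(int).sum(-1)>0)
    k,l,s,c=cv2.connectedComponentsWithStats(m.astype(np.uint8)); i=1+np.argmax(s[1:,4]); m=l==i
    Q=X[m]; r=cv2.minAreaRect(Q[:,:2].astype(np.float32)); print(n,m.sum(),r,cv2.boxPoints(r),Q[:,2].mean())
    if n=='top':
        # plane
        A=np.c_[Q[:,:2],np.ones(len(Q))]; print(np.linalg.lstsq(A,Q[:,2],rcond=None)[0])
    # dark collar
    h=cv2.cvtColor(p,cv2.COLOR_RGB2GRAY)
    lo=dict(top=(300,208),side=(307,199))[n]
    uu,vv=np.meshgrid(np.arange(512),np.arange(384)); mk=(h<110)&((uu-lo[0])**2+(vv-lo[1])**2<100)
    print('collar',uu[mk].mean(),vv[mk].mean(),mk.sum(),X[mk].mean(0),np.percentile(X[mk][:,2],[5,50,95]))
    w=(X[...,2]<6)&(X[...,2]>-20)&(abs(X[...,0]-450)<90)&(abs(X[...,1]+300)<80);print('table z',np.median(X[w][:,2]))
a=np.load('top0.npz');X=cloud('top',a['d'])
for nm,(x,y) in dict(vial=(366,-288),probe=(440,-264),brass=(445,-534)).items():
  for n in('top','side'):
    X=cloud(n,np.load(n+'0.npz')['d'])
    m=(np.hypot(X[...,0]-x,X[...,1]-y)<28)&(X[...,2]>14)&(X[...,2]<70); Q=X[m]; print(nm,n,m.sum(),Q.mean(0),np.percentile(Q,[3,97],axis=0))
```

```text
top 993 ((558.1185302734375, -424.64508056640625), (93.89381408691406, 120.16036987304688), 44.423580169677734) [[ 482.54 -414.6 ]
 [ 566.64 -500.41]
 [ 633.7  -434.69]
 [ 549.59 -348.88]] 74.98875401756311
[-0.   -0.   74.71]
collar 300.48 208.1 50 [ 531.24 -397.25   83.91] [74.03 85.81 90.76]
table z 0.46939052050777264
side 719 ((555.2125244140625, -426.9062805175781), (97.22529602050781, 121.27000427246094), 45.94422149658203) [[ 477.83 -419.68]
 [ 564.99 -504.01]
 [ 632.59 -434.13]
 [ 545.44 -349.81]] 74.27175407164246
collar 307.5625 200.65 80 [ 531.51 -397.44   72.87] [24.54 77.93 87.83]
table z 0.06430679489614022
vial top 39 [ 370.73 -286.59   41.37] [[ 361.36 -296.22   22.36]
 [ 379.58 -276.41   48.39]]
vial side 130 [ 362.53 -289.07   32.81] [[ 355.33 -299.28   16.25]
 [ 374.96 -279.84   46.12]]
probe top 45 [ 442.66 -264.67   36.22] [[ 431.24 -275.26   29.69]
 [ 453.64 -255.04   46.9 ]]
probe side 118 [ 435.93 -265.99   29.96] [[ 428.72 -277.16   14.82]
 [ 448.24 -254.62   47.91]]
brass top 72 [ 450.92 -534.19   37.28] [[ 438.38 -550.31   20.36]
 [ 464.56 -522.93   48.89]]
brass side 142 [ 442.62 -536.88   31.29] [[ 434.19 -551.85   15.34]
 [ 454.12 -525.1    46.68]]
```

Run:
```python
from h import *
print(toolT()); print(get_calibration('wrist'))
p,d=read_camera('wrist'); cv2.imwrite('pics/w0.png',p[...,::-1])
for n in('top','side'):
    X=cloud(n,np.load(n+'0.npz')['d'])
    r=X[...,:2]-np.array([557,-425]); out=r@[-.7,.714]; lat=r@[.714,.7]
    for k in range(-68,-20,0) if 0 else []: pass
    m=(out>50)&(out<80)&(abs(lat)<44)
    for a in range(52,78,3):
        mm=m&(abs(out-a)<1.5); print(n,a,mm.sum(),np.percentile(X[mm][:,2],[2,50,98]) if mm.sum() else '')
```

```text
[[  -0.      0.37   -0.93  202.81]
 [   0.     -0.93   -0.37 -510.73]
 [  -1.     -0.     -0.    217.93]
 [   0.      0.      0.      1.  ]]
{'fx': 321.8244065495836, 'fy': 321.8244065495836, 'cx': 259.1073384351979, 'cy': 191.06170315172798, 'T_tool_cam': array([[  -0.  ,    0.26,   -0.96, -166.41],
       [   1.  ,    0.  ,   -0.  ,    0.59],
       [  -0.  ,   -0.96,   -0.26,  -73.09],
       [   0.  ,    0.  ,    0.  ,    1.  ]])}
top 52 26 [70.16 76.3  81.75]
top 55 41 [ 8.35 71.73 79.56]
top 58 47 [ 9.43 70.55 79.06]
top 61 1 [24.58 24.58 24.58]
top 64 16 [62.   64.64 68.47]
top 67 24 [60.82 66.24 72.25]
top 70 60 [-3.84 52.04 68.42]
top 73 28 [-4.15  0.55 61.06]
top 76 20 [-3.87  0.08  6.22]
side 52 30 [10.86 74.46 78.8 ]
side 55 56 [-2.4  71.75 78.34]
side 58 56 [-1.36 70.04 75.11]
side 61 34 [-1.64  1.19 74.32]
side 64 57 [-2.11 21.05 65.05]
side 67 221 [-0.88 38.04 65.96]
side 70 267 [-0.88 36.26 65.17]
side 73 46 [-0.82 28.36 63.47]
side 76 19 [-1.67  0.07 39.8 ]
```

Call:
play_rows(
  rows=[
    [0.656,0.228,-0.04,0,0,-0.187],
    [0.656,0.228,-0.04,0,0,-0.187],
    [0.656,0.228,-0.04,0,0,-0.187],
    [0.656,0.228,-0.04,0,0,-0.187],
    [0.656,0.228,-0.04,0,0,-0.187],
    [0.656,0.228,-0.04,0,0,-0.187],
    [0.656,0.228,-0.04,0,0,-0.187],
    [0.656,0.228,-0.04,0,0,-0.187],
    [0.656,0.228,-0.04,0,0,-0.187],
    [0.656,0.228,-0.04,0,0,-0.187],
    [0.656,0.228,-0.04,0,0,-0.187],
    [0.656,0.228,-0.04,0,0,-0.187],
  ],
  claw=-1,
  newtons=20,
)

```text
clock: 1.15
eef_pos: [530.8, -396.8, 197.9]
tcp_rot: [-0.652, 0.273, 0.653, 0.273]
force: [0.1, -0.3, 0.4]
finger_gap: 0.19
```

Run:
```python
from h import *
T=toolT();print(T, bot.get_obs()['force'],bot.get_obs()['finger_gap'])
p,d=read_camera('wrist'); cv2.imwrite('pics/w1.png',p[...,::-1]); np.savez('w1.npz',p=p,d=d,T=T)
```

```text
[[  -0.     -0.71   -0.7   530.75]
 [   0.     -0.7     0.71 -396.82]
 [  -1.      0.      0.    197.91]
 [   0.      0.      0.      1.  ]] [ 0.1  -0.31  0.37] 0.18979121830724713
```

View pics/w1.png

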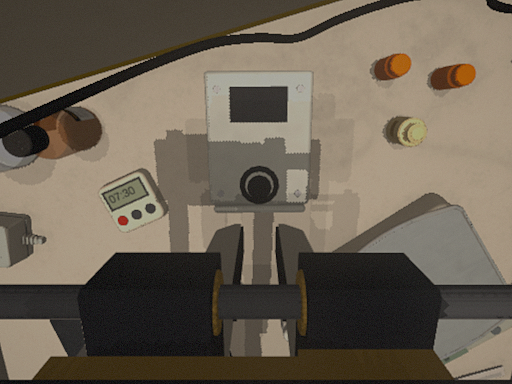

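Run:
```python
from h import *
a=np.load('w1.npz');p=a['p'];X=cloud('wrist',a['d'],a['T'])
C=(a['T']@np.array(get_calibration('wrist')['T_tool_cam']))[:3,3]
g=cv2.cvtColor(p,cv2.COLOR_RGB2GRAY)
cv2.imwrite('pics/w1c.png',cv2.resize(p[150:220,200:320,::-1],None,fx=6,fy=6,interpolation=cv2.INTER_CUBIC))
uu,vv=np.meshgrid(np.arange(512),np.arange(384)); mk=(g<70)&(abs(uu-259)<26)&(vv>155)&(vv<207)
r=cv2.minEnclosingCircle(np.argwhere(mk).astype(np.float32)[:,::-1]);print(r, uu[mk].mean(),vv[mk].mean())
def ray(u,v,z):
    k=X[v,u]; d=k-C; return C+d*(z-C[2])/d[2]
print(ray(259,185,78),ray(259,185,90))
for v in range(160,212,3): print(v,X[v,259],g[v,259])
m=(X[...,2]>70)&(X[...,2]<78)&(abs(X[...,0]-557)<110)&(abs(X[...,1]+425)<110)&(vv<205)
k,l,s,c=cv2.connectedComponentsWithStats(m.astype(np.uint8)); m=l==1+np.argmax(s[1:,4]); print(cv2.minAreaRect(X[m][:,:2].astype(np.float32)),np.median(X[m][:,2]))
```

```text
((258.5, 192.73684692382812), 26.965051651000977) 258.61658536585367 185.85756097560974
[ 531.28 -398.04   78.  ] [ 533.43 -400.21   90.  ]
160 [ 547.07 -414.07   74.1 ] 100
163 [ 545.16 -412.12   74.32] 101
166 [ 543.5  -410.44   76.45] 22
169 [ 541.72 -408.63   77.65] 37
172 [ 539.26 -406.14   74.2 ] 104
175 [ 537.37 -404.22   74.78] 54
178 [ 537.3  -404.14   86.55] 38
181 [ 535.41 -402.22   86.73] 33
184 [ 533.41 -400.19   86.26] 37
187 [ 531.36 -398.11   85.66] 34
190 [ 529.38 -396.1    85.51] 34
193 [ 527.71 -394.41   86.99] 30
196 [ 525.63 -392.31   86.45] 33
199 [ 523.44 -390.08   85.43] 30
202 [ 519.66 -386.26   77.27] 28
205 [ 514.06 -380.59   61.59] 81
208 [ 513.07 -379.59   66.75] 96
211 [ 510.43 -376.91   64.74] 85
((558.8223876953125, -425.9219055175781), (94.22312927246094, 120.01679992675781), 44.750797271728516) 74.48382830999014
```

View pics/w1c.png

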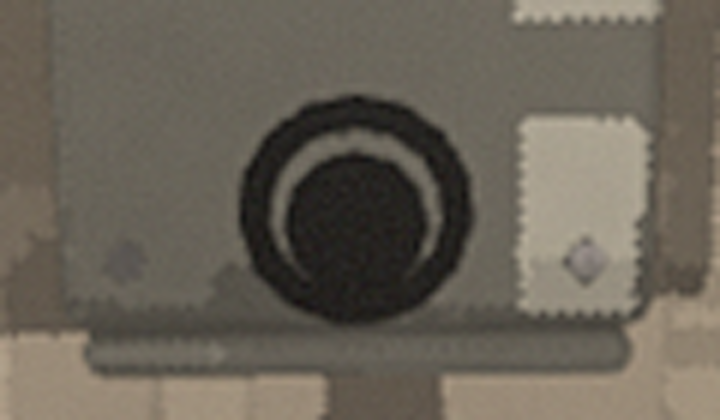

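Call:
play_rows(
  rows=[
    [0,0,-0.08,0,0,0],
    [0,0,-0.14,0,0,0],
    [0,0,-0.18,0,0,0],
    [0,0,-0.2,0,0,0],
    [0,0,-0.2,0,0,0],
    [0,0,-0.2,0,0,0],
  ],
)

```text
clock: 1.7
eef_pos: [530.4, -398.1, 99.3]
tcp_rot: [0.652, -0.275, -0.652, -0.274]
force: [-0.2, -0.2, 0.6]
finger_gap: 0.005
```

Call:
play_rows(
  rows=[
    [0,0,-0.004,0,0,0],
    [0,0,-0.008,0,0,0],
    [0,0,-0.008,0,0,0],
  ],
)

```text
clock: 1.95
eef_pos: [531.3, -397.8, 95.8]
tcp_rot: [0.652, -0.275, -0.651, -0.274]
force: [-0.1, 0.2, 0.5]
finger_gap: 0.007
```

Call:
play_rows(
  rows=[
    [0,0,-0.002,0,0,0],
    [0,0,-0.004,0,0,0],
    [0,0,-0.004,0,0,0],
  ],
)

```text
clock: 2.2
eef_pos: [531.0, -397.1, 92.7]
tcp_rot: [0.652, -0.274, -0.652, -0.274]
force: [-0.7, -0.1, -0.1]
finger_gap: 0.007
```

Call:
play_rows(
  rows=[
    [0,0,-0.002,0,0,0],
    [0,0,-0.004,0,0,0],
    [0,0,-0.004,0,0,0],
  ],
)

```text
clock: 2.45
eef_pos: [530.8, -397.1, 90.4]
tcp_rot: [-0.652, 0.274, 0.652, 0.274]
force: [0.5, 0.2, 0.0]
finger_gap: 0.002
```

Call:
play_rows(
  rows=[
    [0,0,-0.002,0,0,0],
    [0,0,-0.004,0,0,0],
    [0,0,-0.004,0,0,0],
  ],
)

```text
clock: 2.7
eef_pos: [530.8, -397.1, 88.3]
tcp_rot: [-0.652, 0.274, 0.652, 0.275]
force: [-1.2, -0.1, -0.4]
finger_gap: 0.005
```

Call:
play_rows(
  rows=[
    [0,0,-0.002,0,0,0],
    [0,0,-0.002,0,0,0],
  ],
)

```text
clock: 2.87
eef_pos: [530.8, -397.1, 87.4]
tcp_rot: [-0.652, 0.274, 0.652, 0.275]
force: [-0.4, 0.5, -0.7]
finger_gap: 0.005
```

Call:
play_rows(
  rows=[
    [0,0,-0.002,0,0,0],
    [0,0,-0.002,0,0,0],
  ],
)

```text
clock: 3.03
eef_pos: [530.8, -397.2, 86.5]
tcp_rot: [-0.652, 0.274, 0.652, 0.274]
force: [-1.9, -0.1, -0.2]
finger_gap: 0.008
```

Call:
play_rows(
  rows=[
    [0,0,-0.002,0,0,0],
    [0,0,-0.002,0,0,0],
  ],
)

```text
clock: 3.2
eef_pos: [531.0, -397.3, 85.8]
tcp_rot: [0.652, -0.274, -0.652, -0.274]
force: [0.7, -0.8, 0.9]
finger_gap: 0.005
```

Call:
play_rows(
  rows=[
    [0,0,-0.002,0,0,0],
    [0,0,-0.002,0,0,0],
  ],
)

```text
clock: 3.37
eef_pos: [530.9, -397.3, 85.1]
tcp_rot: [0.652, -0.274, -0.652, -0.274]
force: [-0.7, 0.4, 3.9]
finger_gap: 0.004
```

Call:
play_rows(
  rows=[
    [0,0,-0.002,0,0,0],
    [0,0,-0.002,0,0,0],
  ],
)

```text
clock: 3.53
eef_pos: [531.0, -397.3, 84.0]
tcp_rot: [0.652, -0.275, -0.652, -0.274]
force: [-0.7, 0.2, 4.6]
finger_gap: 0.005
```

Call:
play_rows(
  rows=[
    [0,0,-0.002,0,0,0],
    [0,0,-0.002,0,0,0],
  ],
)

```text
clock: 3.7
eef_pos: [531.0, -397.2, 82.5]
tcp_rot: [0.652, -0.274, -0.652, -0.274]
force: [-0.6, -0.1, 0.8]
finger_gap: 0.005
```

Run:
```python
from h import *
print(bot.get_obs()['force'])
p,d=read_camera('side'); cv2.imwrite('pics/s1.png',cv2.resize(p[120:300,200:400,::-1],None,fx=3,fy=3))
print(bot.get_obs()['force'],bot.get_obs()['eef_pos'])
```

```text
[-0.61 -0.12  0.83]
[-0.29  0.    3.66] [ 530.98 -397.27   82.42]
```

View pics/s1.png

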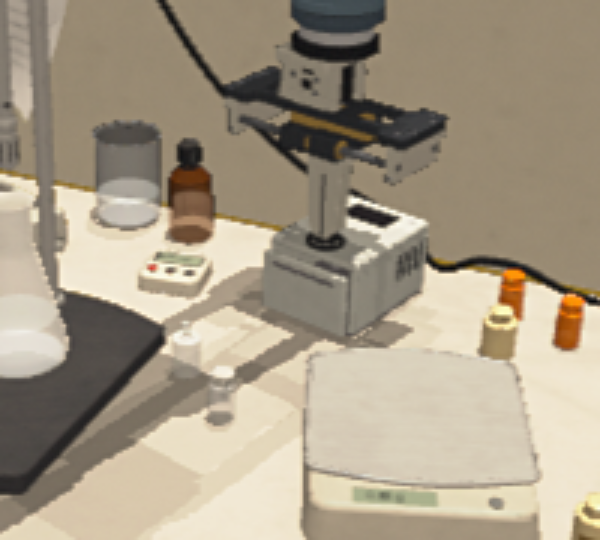

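Run:
```python
from h import *
p,d=read_camera('side'); cv2.imwrite('pics/s2.png',cv2.resize(p[120:300,200:400,::-1],None,fx=3,fy=3))
print(bot.get_obs()['force'],bot.get_obs()['eef_pos'])
```

```text
[-1.69  0.14  3.64] [ 531.   -397.29   82.55]
```

View pics/s2.png

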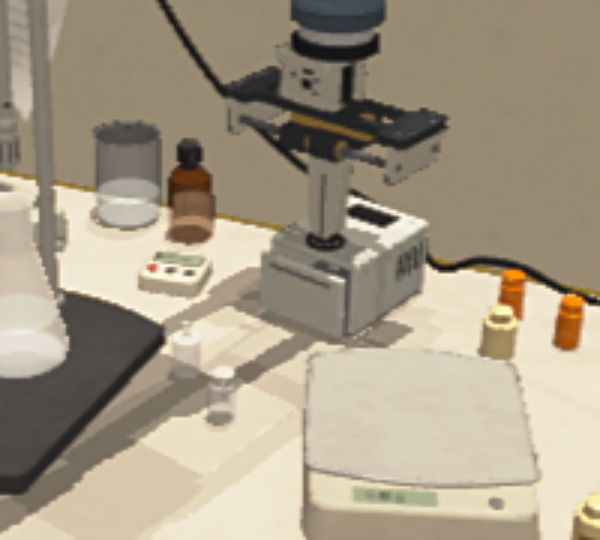

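Call:
play_rows(
  rows=[
    [0,0,0,0,0,0],
    [0,0,0,0,0,0],
    [0,0,0,0,0,0],
    [0,0,0,0,0,0],
  ],
)

```text
clock: 4.13
eef_pos: [531.0, -397.3, 82.8]
tcp_rot: [0.652, -0.274, -0.652, -0.274]
force: [-0.3, -0.1, 4.1]
finger_gap: 0.002
```

Run:
```python
from h import *
p,d=read_camera('side'); cv2.imwrite('pics/s3.png',cv2.resize(p[120:300,200:400,::-1],None,fx=3,fy=3))
```

```text
(no output)
```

View pics/s3.png

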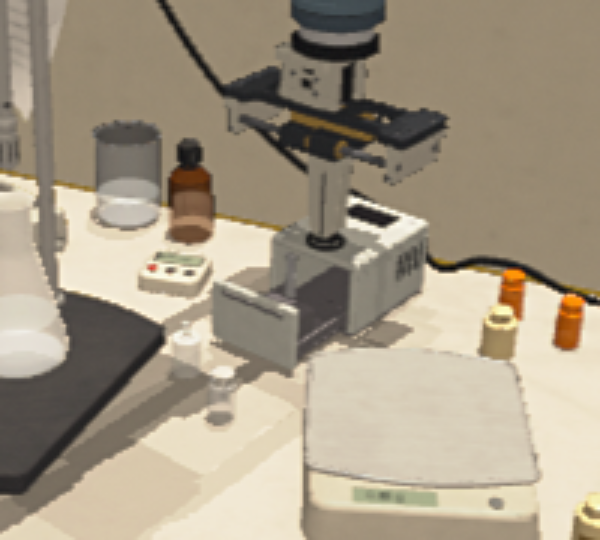

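Call:
play_rows(
  rows=[
    [0,0,0.03,0,0,0],
    [0,0,0.11,0,0,0],
    [0,0,0.19,0,0,0],
    [0,0,0.25,0,0,0],
    [-0.08,0.054,0.25,0,0,0],
    [-0.15,0.1,0.25,0,0,0],
    [-0.22,0.147,0.25,0,0,0],
    [-0.29,0.194,0.25,0,0,0],
    [-0.328,0.218,0.25,0,0,0],
    [-0.328,0.218,0.25,0,0,0],
    [-0.328,0.218,0.25,0,0,0],
  ],
  claw=0.1,
)

```text
clock: 5.1
eef_pos: [366.1, -287.5, 207.7]
tcp_rot: [0.652, -0.275, -0.651, -0.275]
force: [0.6, -0.3, 0.6]
finger_gap: 0.549
```

Run:
```python
from h import *
T=toolT();print(T)
p,d=read_camera('wrist'); cv2.imwrite('pics/w2.png',p[...,::-1]); np.savez('w2.npz',p=p,d=d,T=T)
p,d=read_camera('top'); cv2.imwrite('pics/t2.png',cv2.resize(p[150:290,230:390,::-1],None,fx=4,fy=4)); np.savez('t2.npz',p=p,d=d)
p,d=read_camera('side'); np.savez('s2.npz',p=p,d=d)
```

```text
[[   0.     -0.72   -0.7   366.08]
 [  -0.     -0.7     0.72 -287.53]
 [  -1.      0.     -0.    207.74]
 [   0.      0.      0.      1.  ]]
```

View pics/w2.png

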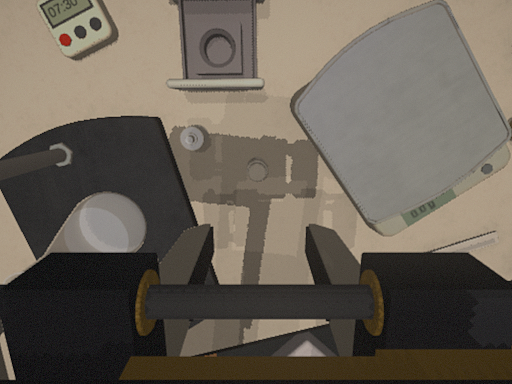

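View pics/t2.png

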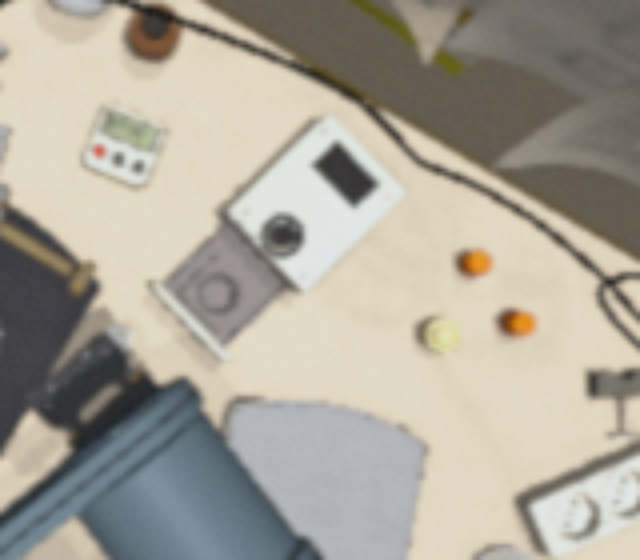

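Run:
```python
from h import *
a=np.load('w2.npz');p=a['p'];X=cloud('wrist',a['d'],a['T'])
C=(a['T']@np.array(get_calibration('wrist')['T_tool_cam']))[:3,3]
cv2.imwrite('pics/w2c.png',cv2.resize(p[115:200,170:290,::-1],None,fx=6,fy=6,interpolation=cv2.INTER_CUBIC))
cv2.imwrite('pics/w2d.png',cv2.resize(p[0:95,150:290,::-1],None,fx=5,fy=5,interpolation=cv2.INTER_CUBIC))
uu,vv=np.meshgrid(np.arange(512),np.arange(384))
for nm,(u,v,zmin) in dict(vial=(257,171,30),probe=(192,138,25)).items():
    m=(np.hypot(uu-u,vv-v)<20)&(X[...,2]>zmin)&(X[...,2]<60); Q=X[m]; print(nm,m.sum(),uu[m].mean(),vv[m].mean(),np.median(Q,0),cv2.minEnclosingCircle(Q[Q[:,2]>(41 if nm=='vial' else 0)][:,:2].astype(np.float32)))
def ray(u,v,z):
    k=X[int(v),int(u)]; d=k-C; return C+d*(z-C[2])/d[2]
print('mouth34',ray(217,48,34),'floor',X[48,217]); 
for u in range(195,245,3): print(u,X[48,u],p[48,u].sum())
r=X[...,:2]-np.array([558,-425.5]); out=r@[-.704,.710]
print('panel top', [ (v,X[v,215],round(out[v,215],1)) for v in range(74,94,2)])
```

```text
vial 351 256.960113960114 170.7863247863248 [ 371.3  -290.44   44.67] ((369.9787292480469, -289.39215087890625), 9.896415710449219)
probe 485 192.4721649484536 138.14639175257733 [ 442.14 -267.88   35.35] ((442.54486083984375, -266.0174560546875), 12.687904357910156)
mouth34 [ 483.09 -349.32   34.  ] floor [ 487.18 -349.87   12.9 ]
195 [ 498.61 -334.29   33.43] 318
198 [ 496.43 -336.35   33.77] 311
201 [ 494.64 -338.39   32.39] 244
204 [ 493.12 -340.45   29.73] 154
207 [ 494.25 -342.61   14.52] 291
210 [ 492.42 -344.8    12.67] 327
213 [ 490.   -346.96   13.61] 316
216 [ 487.75 -349.12   13.75] 331
219 [ 485.08 -351.22   16.15] 322
222 [ 483.19 -353.44   14.4 ] 328
225 [ 480.7  -355.54   15.95] 329
228 [ 478.94 -357.82   13.31] 332
231 [ 476.5  -359.92   14.62] 253
234 [ 471.35 -360.98   33.1 ] 216
237 [ 469.18 -363.     33.53] 330
240 [ 466.91 -364.97   34.69] 297
243 [ 467.99 -368.79   11.99] 306
panel top [(74, array([ 469.47, -329.99,   26.74]), np.float64(130.1)), (76, array([ 470.1 , -328.11,   13.61]), np.float64(131.0)), (78, array([ 468.77, -326.62,   13.48]), np.float64(133.0)), (80, array([ 460.35, -327.29,   64.32]), np.float64(138.5)), (82, array([ 459.12, -326.03,   64.8 ]), np.float64(140.2)), (84, array([ 457.98, -324.74,   64.57]), np.float64(142.0)), (86, array([ 456.85, -323.43,   64.22]), np.float64(143.7)), (88, array([ 456.43, -321.78,   58.15]), np.float64(145.1)), (90, array([ 460.69, -317.58,   12.69]), np.float64(145.1)), (92, array([ 460.93, -315.12,   -1.19]), np.float64(146.7))]
```

View pics/w2c.png

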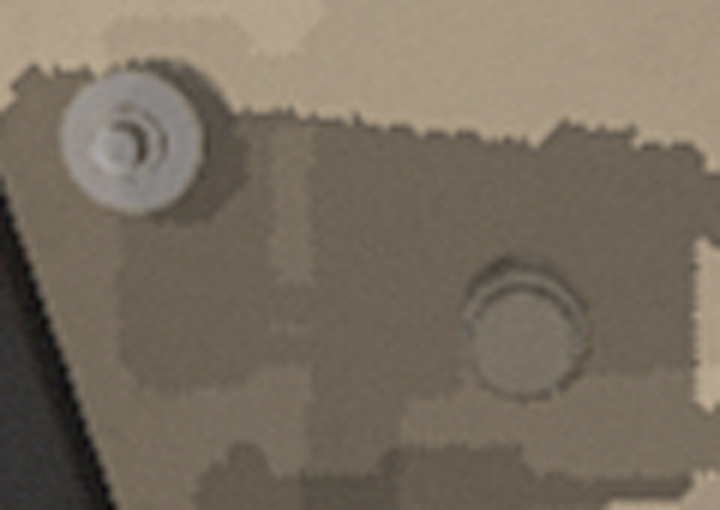

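View pics/w2d.png

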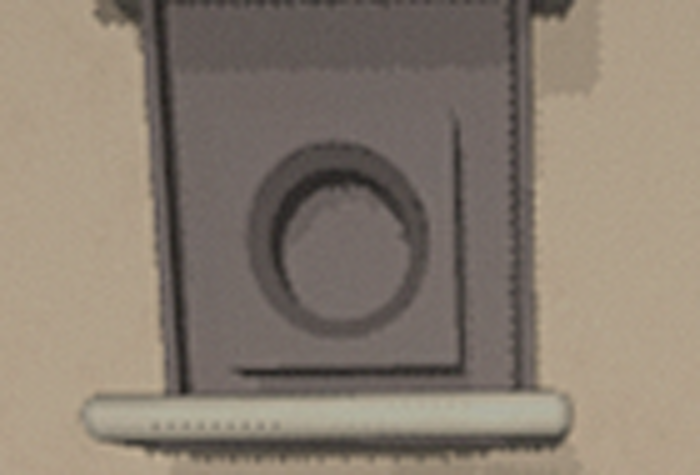

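Run:
```python
from h import *
for n in('top','side'):
  X=cloud(n,np.load(n+'0.npz')['d'])
  r=X[...,:2]-np.array([370,-289.5]); j=r@[.71,.70]; o=r@[-.70,.71]
  m=(X[...,2]>85)&(X[...,2]<260)&(abs(j)<190)&(abs(o)<120)
  for a in range(-190,190,20):
    mm=m&(abs(j-a)<=10)
    if mm.sum(): print(n,a,mm.sum(),'o',o[mm].min(),o[mm].max(),'z',X[mm][:,2].min(),X[mm][:,2].max())
```

```text
top 130 1 o 60.55335920970821 60.55335920970821 z 85.91489682997872 85.91489682997872
top 150 14 o 38.383106397566934 57.88657418333095 z 85.62494795146449 103.76266521229309
top 170 10 o 38.204747296909886 42.43912241920308 z 87.80223078181689 104.54813102538174
side 130 9 o 63.91924989689851 77.23956434490604 z 85.26048752976135 93.71405450534257
side 150 439 o 45.58401817421447 92.61328907392836 z 85.02781043755886 254.99200080886948
side 170 326 o 45.22683845316581 93.29750029528616 z 85.00499437734561 259.7905385128838
```

Call:
play_rows(
  rows=[
    [0.008,-0.004,-0.06,0,0,0],
    [0.008,-0.004,-0.13,0,0,0],
    [0.008,-0.004,-0.2,0,0,0],
    [0.008,-0.004,-0.25,0,0,0],
    [0.008,-0.004,-0.28,0,0,0],
    [0.008,-0.004,-0.28,0,0,0],
    [0.008,-0.004,-0.28,0,0,0],
  ],
)

```text
clock: 5.83
eef_pos: [371.3, -290.4, 66.7]
tcp_rot: [-0.651, 0.274, 0.652, 0.275]
force: [0.6, -0.3, 0.5]
finger_gap: 0.553
```

Run:
```python
from h import *
T=toolT();print(T)
p,d=read_camera('wrist'); cv2.imwrite('pics/w3.png',p[...,::-1]); np.savez('w3.npz',p=p,d=d,T=T)
```

```text
[[  -0.     -0.72   -0.7   371.3 ]
 [   0.     -0.7     0.72 -290.42]
 [  -1.     -0.      0.     66.72]
 [   0.      0.      0.      1.  ]]
```

View pics/w3.png

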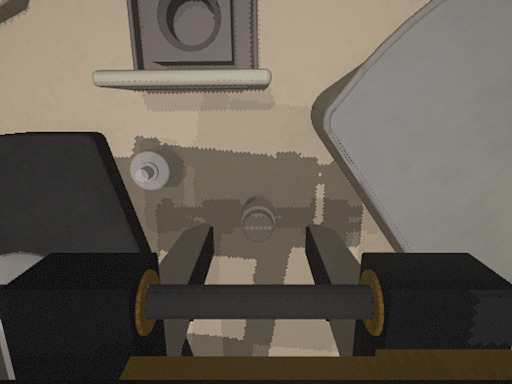

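Call:
play_rows(
  rows=[
    [-0.002,0.002,-0.04,0,0,0],
    [-0.002,0.002,-0.07,0,0,0],
    [-0.002,0.002,-0.089,0,0,0],
    [-0.002,0.002,-0.089,0,0,0],
    [-0.002,0.002,-0.089,0,0,0],
  ],
)

```text
clock: 6.3
eef_pos: [370.4, -289.8, 23.8]
tcp_rot: [0.652, -0.275, -0.651, -0.274]
force: [0.6, 0.1, 0.7]
finger_gap: 0.549
```

Run:
```python
from h import *
T=toolT();print(T)
p,d=read_camera('wrist'); cv2.imwrite('pics/w4.png',p[...,::-1]); np.savez('w4.npz',p=p,d=d,T=T)
X=cloud('wrist',d,T); m=(np.hypot(X[...,0]-370,X[...,1]+289.5)<16)&(X[...,2]>41)&(X[...,2]<50); print(cv2.minEnclosingCircle(X[m][:,:2].astype(np.float32)),m.sum())
```

```text
[[   0.     -0.72   -0.7   370.41]
 [  -0.     -0.7     0.72 -289.79]
 [  -1.      0.     -0.     23.8 ]
 [   0.      0.      0.      1.  ]]
((370.36602783203125, -288.90679931640625), 10.255829811096191) 1165
```

View pics/w4.png

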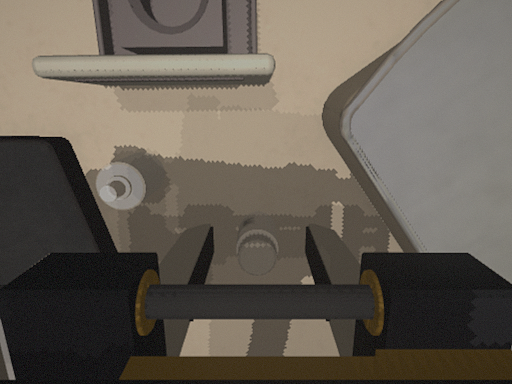

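Call:
play_rows(
  rows=[
    [0,0,-0.003,0,0,0],
    [0,0,-0.003,0,0,0],
    [0,0,-0.003,0,0,0],
    [0,0,-0.003,0,0,0],
    [0,0,-0.003,0,0,0],
    [0,0,-0.003,0,0,0],
    [0,0,-0.003,0,0,0],
    [0,0,-0.003,0,0,0],
    [0,0,-0.003,0,0,0],
    [0,0,-0.003,0,0,0],
  ],
  claw=-1,
  newtons=10,
)

```text
clock: 7.18
eef_pos: [370.0, -289.4, 21.8]
tcp_rot: [0.652, -0.274, -0.652, -0.274]
force: [-0.5, -0.8, 3.8]
finger_gap: 0.234
```

Call:
play_rows(
  rows=[
    [0,0,0.04,0,0,0],
    [0,0,0.1,0,0,0],
    [0,0,0.16,0,0,0],
    [0.05,-0.03,0.22,0,0,0],
    [0.12,-0.065,0.22,0,0,0],
    [0.19,-0.1,0.22,0,0,0],
    [0.225,-0.121,0.22,0,0,0],
    [0.225,-0.121,0.22,0,0,0],
    [0.225,-0.121,0.22,0,0,0],
    [0.225,-0.121,0.22,0,0,0],
  ],
)

```text
clock: 8.02
eef_pos: [481.3, -348.7, 130.7]
tcp_rot: [-0.651, 0.274, 0.653, 0.275]
force: [0.4, -0.2, -0.4]
finger_gap: 0.235
```

Run:
```python
from h import *
T=toolT();print(T)
p,d=read_camera('wrist'); cv2.imwrite('pics/w5.png',p[...,::-1]); np.savez('w5.npz',p=p,d=d,T=T)
```

```text
[[  -0.     -0.72   -0.7   481.27]
 [   0.     -0.7     0.72 -348.68]
 [  -1.      0.      0.    130.71]
 [   0.      0.      0.      1.  ]]
```

View pics/w5.png

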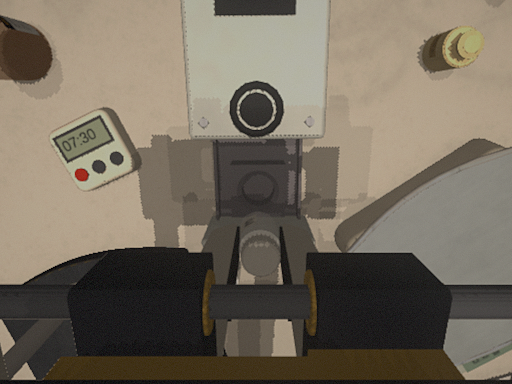

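Run:
```python
from h import *
a=np.load('w5.npz');p=a['p'];T=a['T'];X=cloud('wrist',a['d'],T)
C=(T@np.array(get_calibration('wrist')['T_tool_cam']))[:3,3]
cv2.imwrite('pics/w5c.png',cv2.resize(p[130:285,195:325,::-1],None,fx=4,fy=4,interpolation=cv2.INTER_CUBIC)[:600])
m=(np.hypot(X[...,0]-481,X[...,1]+348)<16)&(X[...,2]>148)&(X[...,2]<160); Q=X[m]; print(m.sum(),cv2.minEnclosingCircle(Q[:,:2].astype(np.float32)),np.median(Q[:,2]))
A=np.c_[Q[:,:2]-Q[:,:2].mean(0),np.ones(len(Q))]; print('plane',np.linalg.lstsq(A,Q[:,2],rcond=None)[0])
# socket floor points
m=(np.hypot(X[...,0]-483,X[...,1]+350)<18)&(X[...,2]>8)&(X[...,2]<22); Q=X[m]; print('floor',len(Q),cv2.minEnclosingCircle(Q[:,:2].astype(np.float32)),Q.mean(0))
r=X[...,:2]-np.array([558,-425.5]); out=r@[-.706,.708]; lat=r@[.708,.706]
for v in range(165,215,3):
  print(v,[ (u,int(X[v,u,2])) for u in range(236,290,6)])
```

```text
1436 ((482.436279296875, -349.6254577636719), 14.802408218383789) 153.77704281634544
plane [ -0.04   0.07 153.52]
floor 692 ((481.51031494140625, -348.2314758300781), 13.762775421142578) [ 480.8  -347.42   14.82]
165 [(236, 34), (242, 33), (248, 35), (254, 35), (260, 34), (266, 34), (272, 34), (278, 34), (284, 34)]
168 [(236, 34), (242, 33), (248, 34), (254, 35), (260, 33), (266, 34), (272, 33), (278, 34), (284, 34)]
171 [(236, 34), (242, 34), (248, 34), (254, 34), (260, 33), (266, 33), (272, 34), (278, 33), (284, 34)]
174 [(236, 35), (242, 33), (248, 33), (254, 30), (260, 31), (266, 33), (272, 34), (278, 35), (284, 34)]
177 [(236, 34), (242, 34), (248, 31), (254, 14), (260, 13), (266, 13), (272, 33), (278, 34), (284, 35)]
180 [(236, 34), (242, 32), (248, 14), (254, 14), (260, 13), (266, 13), (272, 32), (278, 35), (284, 33)]
183 [(236, 34), (242, 32), (248, 15), (254, 13), (260, 15), (266, 14), (272, 15), (278, 34), (284, 33)]
186 [(236, 33), (242, 30), (248, 14), (254, 15), (260, 14), (266, 13), (272, 14), (278, 33), (284, 34)]
189 [(236, 34), (242, 24), (248, 14), (254, 14), (260, 
[... 182 characters left out ...]
48, 15), (254, 14), (260, 15), (266, 14), (272, 22), (278, 34), (284, 35)]
198 [(236, 33), (242, 32), (248, 17), (254, 15), (260, 13), (266, 15), (272, 30), (278, 34), (284, 33)]
201 [(236, 34), (242, 32), (248, 26), (254, 19), (260, 16), (266, 23), (272, 29), (278, 35), (284, 35)]
204 [(236, 34), (242, 33), (248, 31), (254, 27), (260, 27), (266, 29), (272, 32), (278, 34), (284, 34)]
207 [(236, 35), (242, 33), (248, 33), (254, 31), (260, 31), (266, 33), (272, 34), (278, 34), (284, 34)]
210 [(236, 35), (242, 34), (248, 34), (254, 33), (260, 34), (266, 33), (272, 33), (278, 34), (284, 34)]
213 [(236, 33), (242, 34), (248, 33), (254, 112), (260, 113), (266, 35), (272, 34), (278, 36), (284, 33)]
```

View pics/w5c.png

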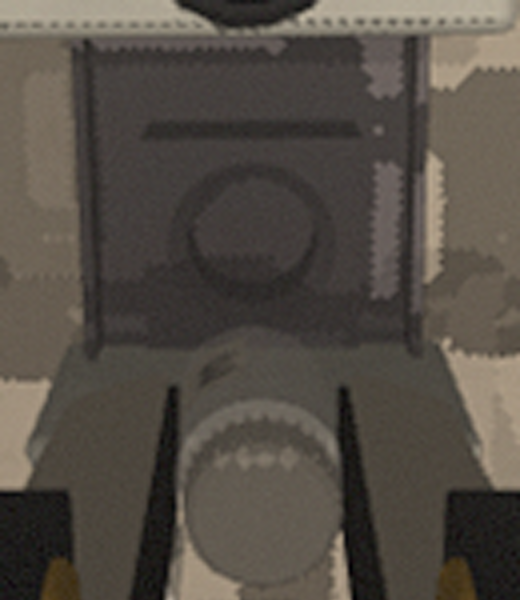

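Run:
```python
from h import *
a=np.load('w5.npz');T=a['T'];c=get_calibration('wrist');M=T@np.array(c['T_tool_cam']);C=M[:3,3]
def ray(u,v,z):
    d=M[:3,:3]@np.array([(u-c['cx'])/c['fx'],-(v-c['cy'])/c['fy'],-1]); return C+d*(z-C[2])/d[2]
print(ray(258.4,188.2,34), ray(260.9,256,154), ray(260.9,253,154))
print('block/tray edges',ray(195+92/4,188,34),ray(195+418/4,188,34))
X=cloud('wrist',a['d'],T)
m=(np.hypot(X[...,0]-481,X[...,1]+348)<14)&(X[...,2]>151)&(X[...,2]<157)
uu,vv=np.meshgrid(np.arange(512),np.arange(384)); mm=m&(abs(uu-261)<21); print(uu[mm].min(),uu[mm].max(),vv[mm].min(),vv[mm].max(),X[mm].mean(0))
print(T[:3,3])
```

```text
[ 484.28 -351.63   34.  ] [ 481.68 -350.96  154.  ] [ 482.81 -352.11  154.  ]
block/tray edges [ 508.82 -327.89   34.  ] [ 459.55 -376.03   34.  ]
241 280 240 276 [ 480.94 -350.    153.75]
[ 481.27 -348.68  130.71]
```

Call:
play_rows(
  rows=[
    [0.005,-0.0026,-0.04,0,0,0],
    [0.005,-0.0026,-0.08,0,0,0],
    [0.005,-0.0026,-0.12,0,0,0],
    [0.005,-0.0026,-0.12,0,0,0],
    [0.005,-0.0026,-0.12,0,0,0],
  ],
)

```text
clock: 8.48
eef_pos: [483.4, -349.9, 71.1]
tcp_rot: [-0.651, 0.274, 0.653, 0.275]
force: [0.1, 0.5, 0.9]
finger_gap: 0.229
```

Run:
```python
from h import *
T=toolT();print(T[:3,3])
p,d=read_camera('wrist'); cv2.imwrite('pics/w6.png',cv2.resize(p[150:300,180:340,::-1],None,fx=4,fy=4,interpolation=cv2.INTER_CUBIC)); np.savez('w6.npz',p=p,d=d,T=T)
p,d=read_camera('side'); cv2.imwrite('pics/s6.png',cv2.resize(p[150:270,230:370,::-1],None,fx=5,fy=5,interpolation=cv2.INTER_CUBIC))
```

```text
[ 483.43 -349.92   71.06]
```

View pics/w6.png

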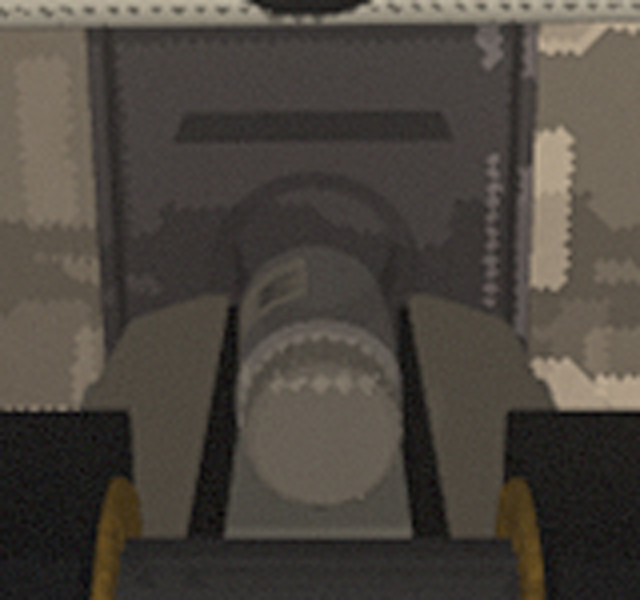

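View pics/s6.png

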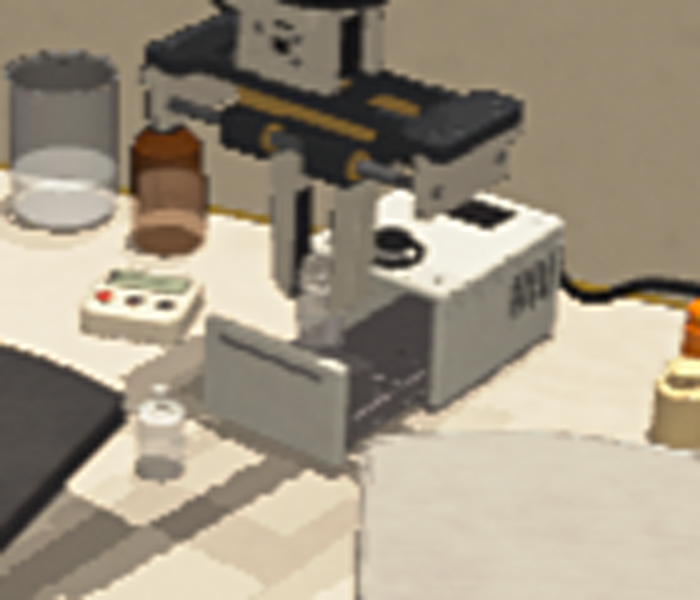

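Call:
play_rows(
  rows=[
    [0,0,-0.02,0,0,0],
    [0,0,-0.04,0,0,0],
    [0,0,-0.04,0,0,0],
  ],
)

```text
clock: 8.83
eef_pos: [484.0, -350.2, 50.0]
tcp_rot: [-0.651, 0.274, 0.652, 0.275]
force: [0.3, 0.2, -0.4]
finger_gap: 0.23
```

Call:
play_rows(
  rows=[
    [0,0,-0.01,0,0,0],
    [0,0,-0.016,0,0,0],
    [0,0,-0.016,0,0,0],
    [0,0,-0.016,0,0,0],
  ],
)

```text
clock: 9.17
eef_pos: [484.8, -350.9, 43.4]
tcp_rot: [-0.652, 0.274, 0.652, 0.275]
force: [0.2, 0.1, -0.6]
finger_gap: 0.236
```

Call:
play_rows(
  rows=[
    [0,0,-0.004,0,0,0],
    [0,0,-0.008,0,0,0],
    [0,0,-0.008,0,0,0],
  ],
)

```text
clock: 9.42
eef_pos: [484.8, -350.9, 39.4]
tcp_rot: [-0.652, 0.274, 0.652, 0.274]
force: [-0.3, -0.7, -0.2]
finger_gap: 0.236
```

Call:
play_rows(
  rows=[
    [0,0,-0.002,0,0,0],
    [0,0,-0.002,0,0,0],
  ],
)

```text
clock: 9.58
eef_pos: [484.9, -351.0, 38.5]
tcp_rot: [-0.652, 0.274, 0.652, 0.274]
force: [0.3, -0.1, -0.1]
finger_gap: 0.234
```

Call:
play_rows(
  rows=[
    [0,0,-0.002,0,0,0],
    [0,0,-0.002,0,0,0],
  ],
)

```text
clock: 9.75
eef_pos: [484.9, -351.0, 37.6]
tcp_rot: [-0.652, 0.274, 0.652, 0.274]
force: [-0.2, -0.5, -0.6]
finger_gap: 0.232
```

Call:
play_rows(
  rows=[
    [0,0,-0.002,0,0,0],
    [0,0,-0.002,0,0,0],
  ],
)

```text
clock: 9.92
eef_pos: [484.9, -351.0, 36.5]
tcp_rot: [-0.652, 0.274, 0.652, 0.274]
force: [0.6, 0.5, 0.2]
finger_gap: 0.234
```

Call:
play_rows(
  rows=[
    [0,0,0,0,0,0],
    [0,0,0,0,0,0],
    [0,0,0,0,0,0],
    [0,0,0,0,0,0],
    [0,0,0,0,0,0],
  ],
  claw=-0.2,
)

```text
clock: 10.33
eef_pos: [484.9, -351.0, 36.7]
tcp_rot: [0.652, -0.274, -0.652, -0.274]
force: [0.5, -0.2, 0.2]
finger_gap: 0.398
```

Run:
```python
from h import *
T=toolT();print(T[:3,3])
p,d=read_camera('wrist'); cv2.imwrite('pics/w7.png',cv2.resize(p[150:300,180:340,::-1],None,fx=4,fy=4,interpolation=cv2.INTER_CUBIC)); np.savez('w7.npz',p=p,d=d,T=T)
X=cloud('wrist',d,T)
m=(np.hypot(X[...,0]-484,X[...,1]+350)<13)&(X[...,2]>50)&(X[...,2]<75); print(m.sum(),np.percentile(X[m][:,2],[5,50,95]))
Q=X[m&(X[...,2]>54)];print(cv2.minEnclosingCircle(Q[:,:2].astype(np.float32)))
```

```text
[ 484.92 -351.01   36.66]
1330 [52.18 58.73 59.93]
((486.0885009765625, -350.18890380859375), 10.296219825744629)
```

View pics/w7.png

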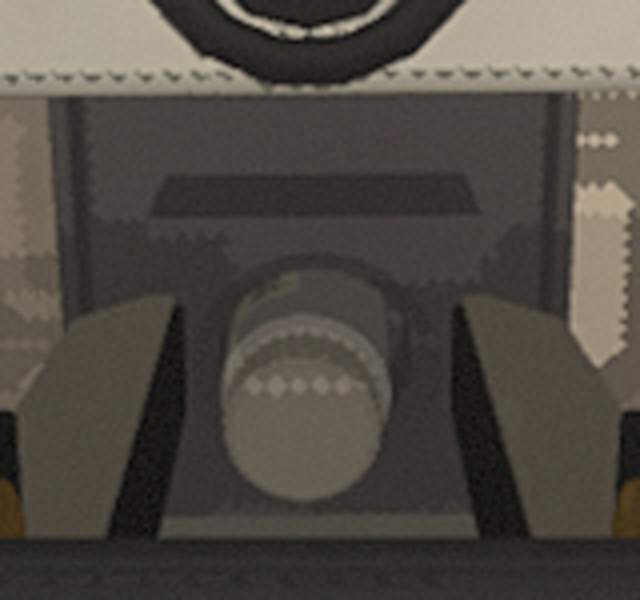

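Call:
play_rows(
  rows=[
    [0,0,0.02,0,0,0],
    [0,0,0.06,0,0,0],
    [0,0,0.12,0,0,0],
    [0,0,0.18,0,0,0],
    [-0.03,0.025,0.19,0,0,0],
    [-0.07,0.055,0.19,0,0,0],
    [-0.09,0.073,0.19,0,0,0],
    [-0.09,0.073,0.19,0,0,0],
    [-0.09,0.073,0.19,0,0,0],
  ],
)

```text
clock: 11.13
eef_pos: [440.1, -314.6, 132.7]
tcp_rot: [0.652, -0.275, -0.651, -0.274]
force: [-0.2, -0.0, 0.2]
finger_gap: 0.398
```

Call:
play_rows(
  rows=[
    [0,0,0,0,0,0],
    [0,0,0,0,0,0],
    [0,0,0,0,0,0],
    [0,0,0,0,0,0],
    [0,0,0,0,0,0],
    [0,0,0,0,0,0],
  ],
  claw=-1,
  newtons=20,
)

```text
clock: 11.63
eef_pos: [440.0, -314.6, 131.4]
tcp_rot: [-0.652, 0.274, 0.652, 0.274]
force: [0.1, -0.3, -0.0]
finger_gap: 0.03
```

Run:
```python
from h import *
T=toolT();print(T[:3,3],bot.get_obs()['finger_gap'])
p,d=read_camera('wrist'); cv2.imwrite('pics/w8.png',p[...,::-1]); np.savez('w8.npz',p=p,d=d,T=T)
X=cloud('wrist',d,T); r=X[...,:2]-np.array([558,-425.5]); out=r@[-.706,.708]; lat=r@[.708,.706]
m=(X[...,2]>60)&(X[...,2]<69)&(out>125)&(out<155)&(abs(lat)<40); print('panel top out',np.percentile(out[m],[3,50,97]),m.sum())
m=(X[...,2]>54)&(X[...,2]<64)&(out>90)&(out<122); print('vial',out[m].mean(),lat[m].mean(),np.percentile(X[m][:,2],[5,50,95]),X[m].mean(0))
```

```text
[ 439.99 -314.6   131.4 ] 0.030073815141231478
panel top out [137.03 140.16 144.56] 1190
vial 104.44461262650559 0.024806598039391656 [57.63 59.1  60.22] [ 484.26 -351.51   59.04]
```

View pics/w8.png

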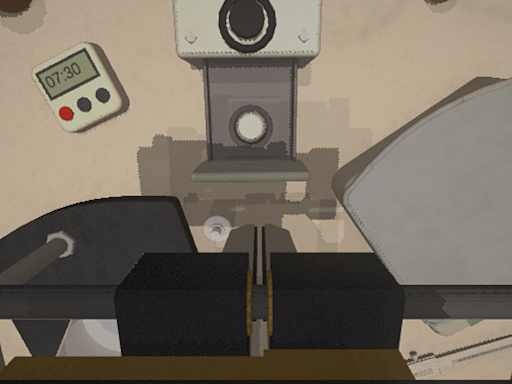

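Call:
play_rows(
  rows=[
    [0,0,-0.06,0,0,0],
    [0,0,-0.12,0,0,0],
    [0,0,-0.17,0,0,0],
    [0,0,-0.2,0,0,0],
    [0,0,-0.212,0,0,0],
    [0,0,-0.212,0,0,0],
    [0,0,-0.212,0,0,0],
  ],
)

```text
clock: 12.27
eef_pos: [440.2, -314.9, 26.1]
tcp_rot: [0.652, -0.275, -0.652, -0.274]
force: [0.3, -0.0, 0.8]
finger_gap: 0.003
```

Call:
play_rows(
  rows=[
    [0.006,-0.006,0,0,0,0],
    [0.006,-0.006,0,0,0,0],
    [0.006,-0.006,0,0,0,0],
  ],
)

```text
clock: 12.52
eef_pos: [443.8, -318.4, 26.9]
tcp_rot: [0.653, -0.275, -0.651, -0.274]
force: [-0.5, 0.2, 0.7]
finger_gap: 0.007
```

Call:
play_rows(
  rows=[
    [0.003,-0.003,0,0,0,0],
    [0.006,-0.006,0,0,0,0],
    [0.006,-0.006,0,0,0,0],
  ],
)

```text
clock: 12.77
eef_pos: [446.2, -320.8, 26.0]
tcp_rot: [0.652, -0.274, -0.652, -0.274]
force: [-0.2, 0.5, 0.2]
finger_gap: 0.004
```

Call:
play_rows(
  rows=[
    [0.001,-0.001,0,0,0,0],
    [0.002,-0.002,0,0,0,0],
    [0.003,-0.003,0,0,0,0],
    [0.004,-0.004,0,0,0,0],
  ],
)

```text
clock: 13.1
eef_pos: [447.8, -322.4, 25.6]
tcp_rot: [-0.652, 0.274, 0.652, 0.274]
force: [-1.2, 0.7, 1.0]
finger_gap: 0.009
```

Call:
play_rows(
  rows=[
    [0.001,-0.001,0,0,0,0],
    [0.002,-0.002,0,0,0,0],
    [0.003,-0.003,0,0,0,0],
    [0.004,-0.004,0,0,0,0],
  ],
)

```text
clock: 13.43
eef_pos: [449.9, -324.5, 25.6]
tcp_rot: [-0.652, 0.274, 0.652, 0.274]
force: [-0.7, 1.5, 1.8]
finger_gap: 0.001
```

Call:
play_rows(
  rows=[
    [0.002,-0.002,0,0,0,0],
    [0.004,-0.004,0,0,0,0],
    [0.006,-0.006,0,0,0,0],
    [0.008,-0.008,0,0,0,0],
    [0.01,-0.01,0,0,0,0],
    [0.012,-0.012,0,0,0,0],
  ],
)

```text
clock: 13.93
eef_pos: [455.9, -330.6, 25.6]
tcp_rot: [-0.652, 0.274, 0.652, 0.274]
force: [-0.7, 1.1, 0.6]
finger_gap: 0.005
```

Call:
play_rows(
  rows=[
    [0.003,-0.003,0,0,0,0],
    [0.006,-0.006,0,0,0,0],
    [0.009,-0.009,0,0,0,0],
    [0.012,-0.012,0,0,0,0],
    [0.015,-0.015,0,0,0,0],
    [0.018,-0.018,0,0,0,0],
    [0.021,-0.021,0,0,0,0],
    [0.024,-0.024,0,0,0,0],
    [0.027,-0.027,0,0,0,0],
    [0.03,-0.03,0,0,0,0],
    [0.033,-0.033,0,0,0,0],
    [0.036,-0.036,0,0,0,0],
  ],
)

```text
clock: 14.93
eef_pos: [473.9, -348.6, 25.6]
tcp_rot: [-0.652, 0.274, 0.652, 0.274]
force: [-3.6, 2.3, 0.1]
finger_gap: 0.009
```

Run:
```python
from h import *
T=toolT();print(T[:3,3])
p,d=read_camera('wrist'); cv2.imwrite('pics/w9.png',p[...,::-1])
X=cloud('wrist',d,T); r=X[...,:2]-np.array([558,-425.5]); out=r@[-.706,.708]; lat=r@[.708,.706]
print('tcp',(T[:2,3]-[558,-425.5])@[-.706,.708],(T[:2,3]-[558,-425.5])@[.708,.706])
m=(X[...,2]>60)&(X[...,2]<69)&(out>76)&(out<155)&(abs(lat)<40); print('panel top out',np.percentile(out[m],[3,50,97]),m.sum())
```

```text
[ 473.93 -348.6    25.62]
tcp 113.79890044046788 -5.234455217651768
panel top out [ 95.82  98.17 102.98] 3388
```

View pics/w9.png

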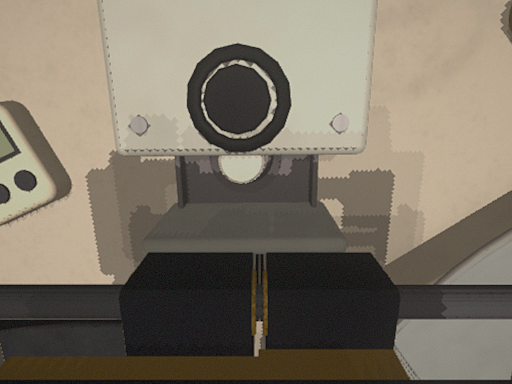

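Call:
play_rows(
  rows=[
    [0.003,-0.003,0,0,0,0],
    [0.006,-0.006,0,0,0,0],
    [0.009,-0.009,0,0,0,0],
    [0.012,-0.012,0,0,0,0],
    [0.014,-0.014,0,0,0,0],
    [0.016,-0.016,0,0,0,0],
    [0.018,-0.018,0,0,0,0],
  ],
)

```text
clock: 15.57
eef_pos: [482.9, -357.5, 25.6]
tcp_rot: [-0.652, 0.274, 0.652, 0.274]
force: [-3.8, 1.6, 0.9]
finger_gap: -0.002
```

Call:
play_rows(
  rows=[
    [0.001,-0.001,0,0,0,0],
    [0.002,-0.002,0,0,0,0],
    [0.003,-0.003,0,0,0,0],
  ],
)

```text
clock: 15.82
eef_pos: [484.3, -359.0, 25.6]
tcp_rot: [-0.652, 0.274, 0.652, 0.274]
force: [-3.2, 2.2, -0.4]
finger_gap: 0.008
```

Call:
play_rows(
  rows=[
    [0.001,-0.001,0,0,0,0],
    [0.002,-0.002,0,0,0,0],
    [0.003,-0.003,0,0,0,0],
  ],
)

```text
clock: 16.07
eef_pos: [485.8, -360.5, 25.6]
tcp_rot: [-0.652, 0.274, 0.652, 0.274]
force: [-3.4, 1.0, -0.0]
finger_gap: 0.004
```

Call:
play_rows(
  rows=[
    [0.001,-0.001,0,0,0,0],
    [0.002,-0.002,0,0,0,0],
    [0.003,-0.003,0,0,0,0],
  ],
)

```text
clock: 16.32
eef_pos: [486.9, -361.5, 25.6]
tcp_rot: [-0.651, 0.274, 0.652, 0.275]
force: [-6.2, 3.3, 2.4]
finger_gap: 0.003
```

Call:
play_rows(
  rows=[
    [0.001,-0.001,0,0,0,0],
    [0.002,-0.002,0,0,0,0],
  ],
)

```text
clock: 16.48
eef_pos: [487.5, -362.2, 25.6]
tcp_rot: [-0.651, 0.274, 0.653, 0.275]
force: [-6.2, 3.1, 2.8]
finger_gap: 0.005
```

Call:
play_rows(
  rows=[
    [0.001,-0.001,0,0,0,0],
    [0.002,-0.002,0,0,0,0],
  ],
)

```text
clock: 16.65
eef_pos: [488.4, -363.1, 25.6]
tcp_rot: [-0.651, 0.274, 0.653, 0.275]
force: [-6.8, 4.4, 4.1]
finger_gap: 0.001
```

Call:
play_rows(
  rows=[
    [0.001,-0.001,0,0,0,0],
    [0.002,-0.002,0,0,0,0],
  ],
)

```text
clock: 16.82
eef_pos: [489.2, -364.0, 25.6]
tcp_rot: [-0.651, 0.274, 0.653, 0.275]
force: [-7.9, 4.9, 3.7]
finger_gap: 0.005
```

Call:
play_rows(
  rows=[
    [0.001,-0.001,0,0,0,0],
    [0.002,-0.002,0,0,0,0],
  ],
)

```text
clock: 16.98
eef_pos: [490.1, -364.8, 25.6]
tcp_rot: [-0.651, 0.274, 0.653, 0.275]
force: [-8.2, 3.9, 4.4]
finger_gap: 0.004
```

Call:
play_rows(
  rows=[
    [0.001,-0.001,0,0,0,0],
    [0.002,-0.002,0,0,0,0],
  ],
)

```text
clock: 17.15
eef_pos: [491.0, -365.7, 25.6]
tcp_rot: [-0.65, 0.274, 0.653, 0.275]
force: [-7.7, 5.6, 5.0]
finger_gap: 0.003
```

Call:
play_rows(
  rows=[
    [0.001,-0.001,0,0,0,0],
    [0.002,-0.002,0,0,0,0],
  ],
)

```text
clock: 17.32
eef_pos: [491.8, -366.6, 25.6]
tcp_rot: [-0.65, 0.274, 0.653, 0.275]
force: [-8.3, 5.4, 6.1]
finger_gap: 0.003
```

Call:
play_rows(
  rows=[
    [0.001,-0.001,0,0,0,0],
    [0.002,-0.002,0,0,0,0],
  ],
)

```text
clock: 17.48
eef_pos: [493.2, -367.9, 25.6]
tcp_rot: [-0.651, 0.274, 0.653, 0.275]
force: [-6.0, 3.8, 2.6]
finger_gap: 0.007
```

Call:
play_rows(
  rows=[
    [0.001,-0.001,0,0,0,0],
    [0.002,-0.002,0,0,0,0],
  ],
)

```text
clock: 17.65
eef_pos: [494.5, -369.2, 25.6]
tcp_rot: [-0.651, 0.274, 0.653, 0.275]
force: [-6.9, 3.0, 1.8]
finger_gap: 0.005
```

Call:
play_rows(
  rows=[
    [0.001,-0.001,0,0,0,0],
    [0.002,-0.002,0,0,0,0],
  ],
)

```text
clock: 17.82
eef_pos: [495.5, -370.3, 25.6]
tcp_rot: [-0.651, 0.274, 0.653, 0.275]
force: [-6.4, 3.3, 2.2]
finger_gap: 0.009
```

Call:
play_rows(
  rows=[
    [0.001,-0.001,0,0,0,0],
    [0.002,-0.002,0,0,0,0],
    [0.003,-0.003,0,0,0,0],
  ],
)

```text
clock: 18.07
eef_pos: [497.4, -372.1, 25.6]
tcp_rot: [-0.651, 0.274, 0.652, 0.275]
force: [-3.6, 1.7, -0.3]
finger_gap: 0.003
```

Call:
play_rows(
  rows=[
    [0.001,-0.001,0,0,0,0],
    [0.002,-0.002,0,0,0,0],
    [0.003,-0.003,0,0,0,0],
  ],
)

```text
clock: 18.32
eef_pos: [499.3, -374.0, 25.6]
tcp_rot: [-0.652, 0.274, 0.652, 0.274]
force: [-3.7, 1.3, 0.2]
finger_gap: 0.004
```

Call:
play_rows(
  rows=[
    [0.001,-0.001,0,0,0,0],
    [0.002,-0.002,0,0,0,0],
  ],
)

```text
clock: 18.48
eef_pos: [500.1, -374.8, 25.6]
tcp_rot: [-0.651, 0.274, 0.652, 0.274]
force: [-7.4, 3.9, 2.7]
finger_gap: 0.003
```

Call:
play_rows(
  rows=[
    [0.001,-0.001,0,0,0,0],
    [0.002,-0.002,0,0,0,0],
  ],
)

```text
clock: 18.65
eef_pos: [500.1, -374.9, 25.6]
tcp_rot: [-0.651, 0.274, 0.653, 0.275]
force: [-10.1, 5.3, 4.6]
finger_gap: 0.01
```

Call:
play_rows(
  rows=[
    [0.001,-0.001,0,0,0,0],
    [0.001,-0.001,0,0,0,0],
  ],
)

```text
clock: 18.82
eef_pos: [500.1, -374.9, 25.6]
tcp_rot: [-0.65, 0.274, 0.653, 0.275]
force: [-9.4, 6.6, 6.1]
finger_gap: 0.007
```

Run:
```python
from h import *
for i in range(3):
    T=toolT();p,d=read_camera('wrist')
    X=cloud('wrist',d,T); r=X[...,:2]-np.array([558,-425.5]); out=r@[-.706,.708]; lat=r@[.708,.706]
    m=(X[...,2]>58)&(X[...,2]<69)&(out>58)&(out<90)&(abs(lat)<40); print(T[:3,3],'panel out',np.percentile(out[m],[3,50,97]),m.sum(),bot.get_obs()['force'])
cv2.imwrite('pics/w10.png',p[...,::-1])
```

```text
[ 500.14 -374.86   25.61] panel out [61.84 63.42 68.27] 1225 [-9.74  5.71  6.92]
[ 500.16 -374.84   25.61] panel out [61.85 63.45 68.25] 1223 [-10.29   6.52   4.79]
[ 500.17 -374.85   25.58] panel out [61.8  63.41 68.24] 1229 [-10.26   6.23   5.83]
```

Call:
play_rows(
  rows=[
    [-0.002,0.002,0,0,0,0],
    [-0.004,0.004,0,0,0,0],
    [-0.007,0.007,0,0,0,0],
    [-0.01,0.01,0,0,0,0],
    [-0.02,0.02,0,0,0,0],
    [-0.03,0.03,0,0,0,0],
    [-0.03,0.03,0,0,0,0],
    [-0.03,0.03,0,0,0,0],
  ],
)

```text
clock: 19.63
eef_pos: [487.1, -361.4, 26.1]
tcp_rot: [0.652, -0.274, -0.651, -0.274]
force: [-0.4, -0.2, 0.2]
finger_gap: 0.003
```

Run:
```python
from h import *
T=toolT();p,d=read_camera('wrist')
X=cloud('wrist',d,T); r=X[...,:2]-np.array([558,-425.5]); out=r@[-.706,.708]; lat=r@[.708,.706]
m=(X[...,2]>58)&(X[...,2]<69)&(out>58)&(out<95)&(abs(lat)<40); print(T[:3,3],'panel out',np.percentile(out[m],[3,50,97]),m.sum(),bot.get_obs()['force'])
cv2.imwrite('pics/w11.png',p[...,::-1])
p,d=read_camera('side'); cv2.imwrite('pics/s11.png',cv2.resize(p[150:270,230:370,::-1],None,fx=5,fy=5,interpolation=cv2.INTER_CUBIC))
```

```text
[ 487.11 -361.42   26.05] panel out [62.29 65.38 85.99] 4040 [0.43 0.38 0.51]
```

View pics/w11.png

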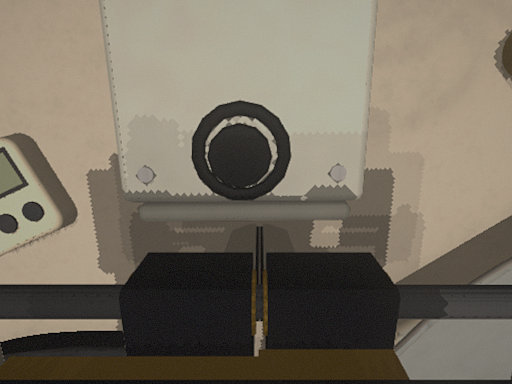

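View pics/s11.png

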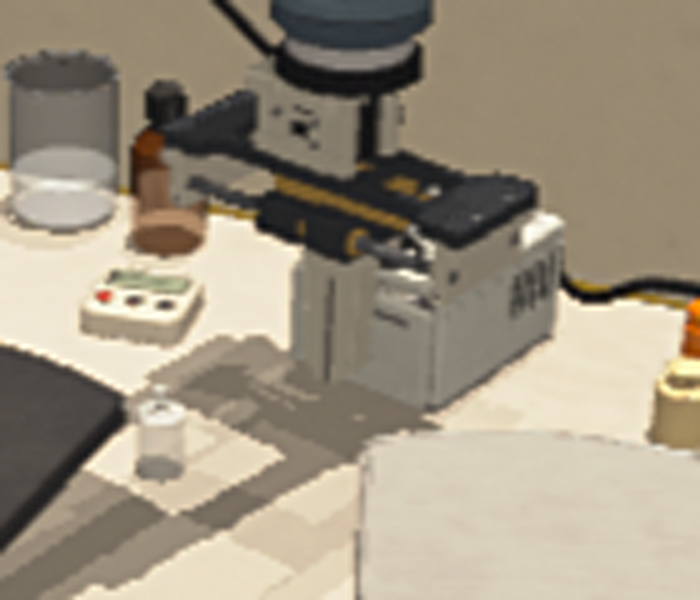

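Call:
play_rows(
  rows=[
    [0,0,0.05,0,0,0],
    [0,0,0.12,0,0,0],
    [0,0,0.19,0,0,0],
    [0,0,0.26,0,0,0],
    [0,0,0.34,0,0,0],
    [0.0,0.0,0.34,0,0,0],
    [0.0,0.0,0.34,0,0,0],
  ],
)

```text
clock: 20.32
eef_pos: [488.4, -363.0, 199.0]
tcp_rot: [0.654, -0.275, -0.649, -0.273]
force: [-0.3, -0.8, 0.2]
finger_gap: 0.006
```

Call:
play_rows(
  rows=[
    [-0.06,-0.06,0,0,0,0],
    [-0.12,-0.1,0,0,0,0],
    [-0.18,-0.15,0,0,0,0],
    [-0.24,-0.2,0,0,0,0],
    [-0.3,-0.25,0,0,0,0],
    [-0.36,-0.28,0,0,0,0],
    [-0.4,-0.28,0,0,0,0],
    [-0.4,-0.28,0,0,0,0],
    [-0.4,-0.28,0,0,0,0],
    [-0.4,-0.28,0,0,0,0],
    [-0.4,-0.28,0,0,0,0],
  ],
)

```text
clock: 21.23
eef_pos: [288.0, -500.9, 195.0]
tcp_rot: [-0.652, 0.274, 0.652, 0.274]
force: [0.2, -0.5, 0.4]
finger_gap: 0.002
```

Run:
```python
from h import *
for n in ('side','top'):
    p0=np.load(n+'0.npz')['p']; d0=np.load(n+'0.npz')['d']
    p,d=read_camera(n)
    a=p0[150:270,230:370,::-1];b=p[150:270,230:370,::-1]
    cv2.imwrite(f'pics/{n}12.png',np.hstack([cv2.resize(x,None,fx=2.8,fy=2.8,interpolation=cv2.INTER_CUBIC) for x in (a,b)]))
    for dd in (d0,d):
        X=cloud(n,dd); r=X[...,:2]-np.array([558,-425.5]); out=r@[-.706,.708]; lat=r@[.708,.706]
        m=(X[...,2]>15)&(X[...,2]<60)&(out>62)&(out<90)&(abs(lat)<35); print(n,'face',np.median(out[m]),m.sum())
        m=(np.hypot(lat,out-38)<9)&(X[...,2]>79); print('cap z',np.median(X[m][:,2]),m.sum())
```

```text
side face 69.86464421390978 321
cap z 86.72734583427047 16
side face 69.81735522943205 322
cap z 86.09494856214428 15
top face 71.9112410533117 26
cap z 88.40384816471624 23
top face 71.96710553809169 20
cap z 87.27837935464345 20
```

View pics/side12.png

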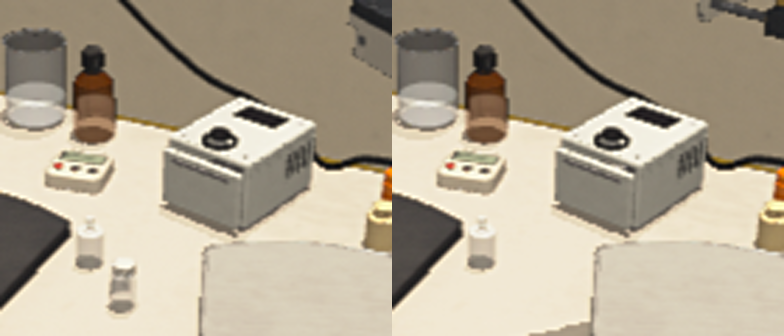

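View pics/top12.png

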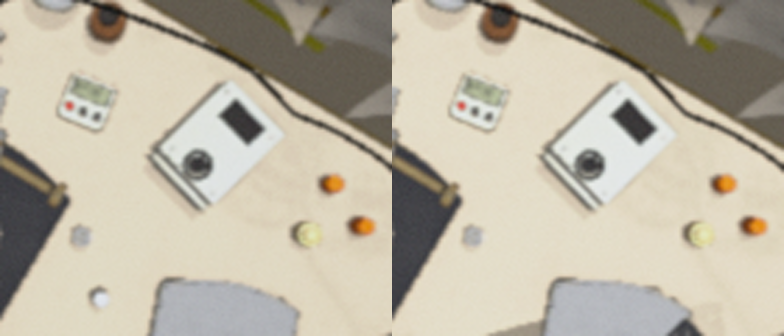

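The front panel is back where it started (face at 69.8 mm out, 69.9 before) and the bystanders have not moved, so I'm handing the job in.

```bash
python3 -c "
from rig import bot
print(bot.sign_off())"
```

```text
the job is handed in; nothing more can be done
None
```

The job is handed in at about 21 s on the robot's clock, and my last checks showed the drawer shut with the vial inside. No verdict was reported.

- **Catch:** I felt the button at about z = 85 mm and pressed roughly 3 mm, with up to 4.6 N read. The drawer sprang out with the hand above the reader, clear of it.
- **Vial:** I gripped the white vial (not the stubbed probe or the orange look-alikes) and lowered it into the socket. After release its top measured 59 mm above the worktop, which is fully down, and it looked upright and centred from above.
- **Drawer:** I pushed it in slowly. The bolt took about 11.6 N in all, and I stopped when it held firm at about 13 N.

**Last checks:**
- After I backed away, the panel face was where it started (69.8 mm against 69.9 mm from the side camera).
- The other loose things look unmoved in the before and after pictures.
- The cap height read 0.6 mm lower than at the start from the side and 1.1 mm lower from the top. That is within the camera noise, but it is a weak check that the button is fully back up.
- The vial could not be seen once the drawer was shut, so its final pose is inferred from the view before closing.

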